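# Stand the red-capped vial on the acrylic riser

### The arm

A 7-joint arm with a two-finger parallel gripper is mounted at the origin on the work surface. World frame = base frame: x ahead of the robot, y to its left, z up, the work surface at z = 0. Lengths are in mm, angles in rad, forces in N, time in s.
With the tool pointing down it reaches from about 400 to 875 mm from the base axis. Payload 4.4 kg.
Tool frame: the origin (TCP) lies midway between the tips of the shut fingers; the grasp point (between the pads) lies 19 mm behind it; z points along the fingers, y is the line along which they close (so a half turn about z gives the same grasp; the last joint's range is limited). The gripper opens to 85 mm and grips with 20 to 120 N. Pads are 22 mm wide; open, the fingers measure 114 mm over their backs; the gripper's body (76 mm by 85 mm) begins 54 mm behind the grasp point. The pads swing forward as they close: fully open they stand 13 mm farther back than shut.
Start: joints at [-1.189, 0.628, 0.038, 1.517, -0.027, 0.996, -0.02], TCP at [281.419, 585.936, 231.313] pointing down, gripper open.
Joint ranges: [-3.06, 3.06], [-0.37, 2.12], [-1.25, 1.32], [0.18, 2.47], [-1.1, 4.24], [0.23, 1.98], [-2.94, 2.94]. Speed limits (rad/s): [2.57, 2.57, 3.14, 3.14, 3.14, 3.14, 3.14].

### API

Orientations are given as [roll, pitch, yaw] about the fixed x, y, z axes, in that order (R = Rz(yaw) Ry(pitch) Rx(roll)).
In Python, from cell import ctrl gives the robot as it stands.
- The arm moves only by the shell command python3 -m handwheel 'ROWS'. ROWS is JSON, a list of rows, each a list of 3 entries, a list of its own where there are three numbers: the turn, a rotation vector about the tool's x, y, z in degrees, then the shift along the tool's x, y, z in m, then the closure, from 0 (fully open) to 1 (shut). A call has 1 to 5 rows; each row shifts and turns the commanded pose from where the row before left it, along the tool's axes as they then stand; what a row does not reach is not made up. A row lasts 1/12 s, in which the tool goes at most 41.7 mm and 7.16 degrees, less where a joint would pass 70% of its speed; a pose out of reach is approached as far as the arm can. A call is refused whole if a number of a shift passes 0.0417 or a number of a turn 7.16, either way. A call with a gripper value outside its range is refused whole. The fingers move at their own pace and stop on an object; the grip force is fixed at half the most. Time passes only in rows, so rows that do not move let the fingers close. It gives the time, the measured TCP pose, the force, the opening and the grip force at its end, in the units of the state.
- ctrl.read_state(): the state, without advancing time (a new reading comes with each control period).
- ctrl.get_image(name): name is "scene" or "top" or "wrist"; returns a dict with "pixels" (420x560x3 uint8, red, green, blue), "fx", "fy", "cx", "cy" (pixels), "pose" (4x4, takes a point from camera to world coordinates); the wrist camera has in their place "T_tool_cam" (4x4, takes a point from camera to tool coordinates, whose origin is the TCP and whose axes are the flange's). Camera axes: x right, y up, looking along -z (the intrinsics and any distortion apply to the point x, -y, -z); pixel columns grow to the right and rows downward; lengths in mm; the calibration is good to about 2 mm. A picture is of the moment at which its call begins: read the wrist's pose just before it. There is no depth.
- ctrl.finish_job(): hands the job in; it is judged then, once.
The state is a dict: "clock": time; "qpos": joint angles; "qd": joint speeds; "tau": joint torques, N m; "eef_pos": TCP position; "tool_rot": TCP orientation; "force": force on the tool from outside, world axes, zero at the start; "torque": the same for the moment, N m; "width": finger opening in mm; "gripper_force": force on a finger pad.
Only numpy, scipy, OpenCV 4.12 (cv2) and the standard library are available. Lean on these libraries where they do the work, as an engineer would, in place of code of your own. Each camera call takes 0.05 s, during which the arm holds its last target. There are 200 camera calls.

### The job

Pick up the vial with the red cap and stand it upright in the middle of the round dark grey pad on the clear riser, beside the blue pill timer. Set it down rather than dropping it, do not tip it over, let go, and leave the green-capped and white-capped vials standing where they are.

Things in the scene. Friction and masses are not known exactly. Their poses are not given: they have to be found in the camera images.
- red_vial: The vial to move: closed, rigid, amber, with a paper band and a RED cap, standing upright on the table. Straight round body 32 mm in diameter from the base up to 56 mm, then a shoulder and a cap 28 mm in diameter; total height 84 mm, about 60 g. Origin at the centre of its underside, z up along its axis.
- pad (a point): Centre of the top face of the round dark grey rubber pad (70 mm across, flat, level), 62 mm above the table. It is fixed on a clear acrylic riser, itself fixed: 140 mm (x) by 290 mm (y), top 60 mm high; axes are the riser's, z up; the riser's middle is 65 mm from here along +y. A round blue pill timer (64 mm across, top 84 mm above the table) is fixed on it 145 mm from here along +y.
- green_vial: Bystander: a vial of the same size and shape with a GREEN cap, standing loose on the table at least 100 mm (between axes) from the others; origin at the centre of its underside.
- white_vial: Bystander: a vial of the same size and shape with a WHITE cap, standing loose on the table at least 100 mm (between axes) from the others; origin at the centre of its underside. A small white dish of olives (96 mm across, 32 mm high) also stands on the table beyond the vials and riser, as seen from the robot.

How it is judged:
By the outcome, as a careful person would: the job done as asked, in the order asked, and still so for the second after the job is handed in, with the robot touching nothing.
It also fails if it takes over 40 s, if anything falls off the work surface, if the arm or the gripper's body presses on something with over 40 N, if the wrist force passes 120 N, or if a joint passes its speed limit or range.

## Working session

There is one attempt and no reset: what is moved stays moved. The work goes in short steps, Python scripts to look and compute and a shell command to move; the robot and the scene stay as the last step left them, time stands still between calls to the robot, and variables do not carry over. Pictures are saved under pics/ and viewed, at most 10 in all, crops included, and the job is handed in when it is done.

```bash
mkdir -p pics; ls
python3 - <<'E'
from cell import ctrl
import cv2, numpy as np
s=ctrl.read_state(); print({k:np.round(v,3).tolist() for k,v in s.items()})
ims=[]
for n in ("scene","top"):
    d=ctrl.get_image(n); np.savez(f'pics/{n}.npz',**d)
    print(n,d['fx'],d['fy'],d['cx'],d['cy'],np.round(d['pose'],3).tolist(),[k for k in d])
    cv2.imwrite(f'pics/{n}0.png',d['pixels'][:,:,::-1])
E
```

```text
pics
{'clock': 0.0, 'qpos': [-1.189, 0.629, 0.038, 1.518, -0.027, 0.996, -0.02], 'qd': [0.003, -0.0, 0.0, 0.0, -0.0, -0.0, -0.001], 'tau': [-0.0, -56.341, 1.226, -19.344, 0.011, 0.011, 0.0], 'eef_pos': [281.116, 585.363, 230.412], 'tool_rot': [-3.14, 0.0, 2.694], 'force': [-0.87, -0.22, 0.226], 'torque': [-0.019, -0.036, 0.019], 'gripper_force': 0.0, 'width': 85.557}
scene 466.91447713698324 466.91447713698324 288.18836531473886 207.7445102163542 [[-0.554, -0.673, 0.491, 1000.827], [0.833, -0.452, 0.319, 211.75], [0.007, 0.585, 0.811, 803.218], [0.0, 0.0, 0.0, 1.0]] ['pixels', 'fx', 'fy', 'cx', 'cy', 'pose']
top 464.39519579306074 464.39519579306074 284.54107106191833 208.45430805959612 [[0.016, 0.999, -0.046, 497.105], [-1.0, 0.017, 0.022, -45.06], [0.022, 0.046, 0.999, 891.398], [0.0, 0.0, 0.0, 1.0]] ['pixels', 'fx', 'fy', 'cx', 'cy', 'pose']
```

View pics/scene0.png

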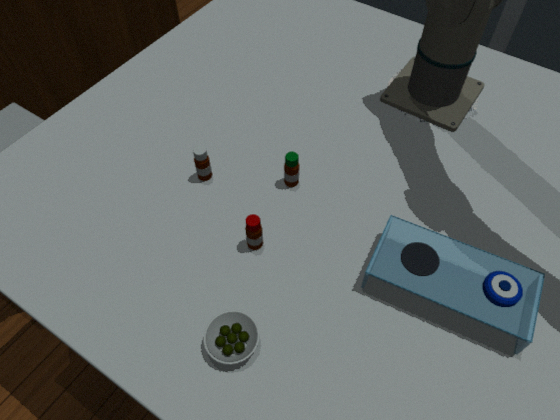

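View pics/top0.png

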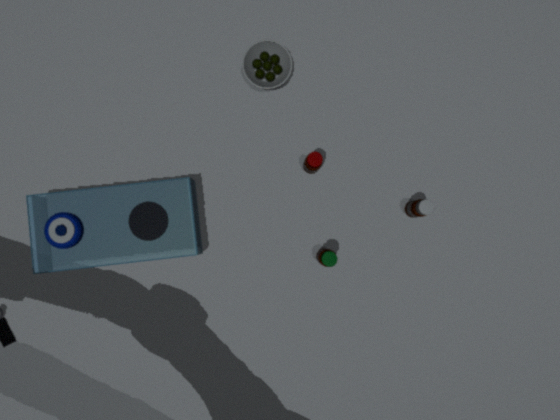

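The scene view shows the red cap at (253,222), green at (291,158), white at (200,153), the pad at (420,259) and the timer at (503,288). In the top view, the red cap is at (314,160), green at (329,259), white at (427,207), the pad at (149,221) and the timer at (62,230).

```bash
cat > h.py <<'E'
import cv2, numpy as np
def ray(d,u,v):
    T=np.array(d['pose']); r=T[:3,:3]@np.array([(u-d['cx'])/d['fx'],-(v-d['cy'])/d['fy'],-1.]); return T[:3,3],r
def onz(d,u,v,z):
    o,r=ray(d,u,v); return o+r*(z-o[2])/r[2]
def cross(d1,p1,d2,p2):
    o1,r1=ray(d1,*p1);o2,r2=ray(d2,*p2)
    s=np.linalg.lstsq(np.c_[r1,-r2],o2-o1,rcond=None)[0]
    a,b=o1+s[0]*r1,o2+s[1]*r2; return (a+b)/2,np.linalg.norm(a-b)
def blob(m,near,R=30):
    n,l,st,c=cv2.connectedComponentsWithStats(m.astype(np.uint8))
    k=[i for i in range(1,n) if st[i,4]>15 and np.hypot(*(c[i]-near))<R]
    i=max(k,key=lambda i:st[i,4]); return c[i],st[i]
def masks(p):
    h=cv2.cvtColor(np.ascontiguousarray(p),cv2.COLOR_RGB2HSV).astype(int);H,S,V=h[...,0],h[...,1],h[...,2]
    return dict(red=((H<6)|(H>174))&(S>180)&(V>120), green=(H>50)&(H<80)&(S>150)&(V>50), pad=(V<80)&(S<110), blue=(H>105)&(H<130)&(S>170))
E
python3 - <<'E'
from h import *
D={n:dict(np.load(f'pics/{n}.npz')) for n in('scene','top')}
near=dict(scene=dict(red=(253,222),green=(291,158),pad=(420,259),blue=(503,288)),top=dict(red=(314,160),green=(329,259),pad=(149,221),blue=(62,230)))
P={n:{} for n in D}
for n in D:
    M=masks(D[n]['pixels'])
    for k,v in near[n].items():
        c,st=blob(M[k],v); P[n][k]=c; z=dict(red=75,green=75,pad=62,blue=80)[k]
        print(n,k,c.round(1),st,onz(D[n],*c,z).round(1))
for k in near['top']: 
    x,e=cross(D['scene'],P['scene'][k],D['top'],P['top'][k]); print(k,x.round(1),round(e,1))
print('white',cross(D['scene'],(201,154),D['top'],(427,207)))
E
```

```text
Traceback (most recent call last):
  File "h.py", line 13, in blob
    i=max(k,key=lambda i:st[i,4]); return c[i],st[i]
ValueError: max() iterable argument is empty
```

```bash
cat > m.py <<'E'
from h import *
D={n:dict(np.load(f'pics/{n}.npz')) for n in('scene','top')}
near=dict(scene=dict(red=(253,222),green=(291,158),pad=(420,259),blue=(503,288)),top=dict(red=(314,160),green=(329,259),pad=(149,221),blue=(62,230)))
P={n:{} for n in D}
for n in D:
    M=masks(D[n]['pixels'])
    for k,v in near[n].items():
        try: c,st=blob(M[k],v)
        except ValueError: print(n,k,'none',D[n]['pixels'][v[1],v[0]-12:v[0]+13:4].tolist()); continue
        P[n][k]=c; z=dict(red=75,green=75,pad=62,blue=80)[k]
        print(n,k,c.round(1),st,onz(D[n],*c,z).round(1))
for k in near['top']:
    if k in P['scene'] and k in P['top']:
        x,e=cross(D['scene'],P['scene'][k],D['top'],P['top'][k]); print(k,x.round(1),round(e,1))
print('white',cross(D['scene'],(201,154),D['top'],(427,207)))
E
sed -i 's/(V<80)&(S<110)/(V<70)\&(S<130)/; s/(S>180)&(V>120)/(S>180)\&(V>95)/' h.py; python3 m.py
```

```text
scene red [252.5 219.8] [246 215  14  11 117] [ 621.  -115.3   75. ]
scene green [291.6 156.3] [286 152  12   9  88] [ 445.5 -142.5   75. ]
scene pad [419.5 258.9] [401 243  38  33 999] [514.5 181.6  62. ]
scene blue [500.2 291.2] [483 271  39  36 570] [507.7 322.6  80. ]
top red none [[88, 93, 94], [44, 16, 7], [91, 11, 11], [89, 6, 5], [88, 7, 6], [65, 30, 29], [103, 107, 109]]
top green [328.8 258.5] [322 252  15  14 165] [ 448.3 -141.8   75. ]
top pad [148.  220.7] [ 128  201   41   40 1248] [509.7 179.   62. ]
top blue [ 65.9 230.1] [ 44 213  39  35 490] [491.  314.6  80. ]
green [ 448.3 -141.1   78.6] 0.7
pad [509.8 181.2  54.6] 0.3
blue [490.7 326.2  54.7] 0.7
white (array([ 540.37670534, -315.26587541,   63.95882679]), np.float64(7.79457232888105))
```

```bash
sed -i 's/(V>95)/(V>75)/' h.py; python3 m.py | grep red
python3 - <<'E'
from h import *
# riser axis: from timer/pad in top with rings (timer centre = whole ring by blue bbox)
d=dict(np.load('pics/top.npz')); print(onz(d,63,230,84)-onz(d,148.5,220.7,62))
from cell import ctrl
w=ctrl.get_image('wrist'); print(np.round(w['T_tool_cam'],3).tolist(),w['fx'],w['fy'],w['cx'],w['cy'],w.keys())
E
```

```text
scene red [252.5 220.1] [246 215  14  11 125] [ 621.4 -115.    75. ]
top red [314.5 158.8] [308 152  14  14 156] [ 623.8 -114.5   75. ]
red [ 623.2 -113.9   78.1] 0.7
[-18.64725075 139.64286354  22.        ]
[[0.0, 0.955, 0.297, 76.068], [1.0, -0.001, 0.001, -0.25], [0.001, 0.297, -0.955, -143.204], [0.0, 0.0, 0.0, 1.0]] 340.4662472563475 340.4662472563475 277.5215641080686 210.5870264654659 dict_keys(['pixels', 'fx', 'fy', 'cx', 'cy', 'T_tool_cam'])
```

```bash
R='x'
python3 -m handwheel '[[[0,0,0],[-0.0244,-0.0193,0],0],[[0,0,0],[-0.0244,-0.0193,0],0],[[0,0,0],[-0.0244,-0.0193,0],0],[[0,0,0],[-0.0244,-0.0193,0],0],[[0,0,0],[-0.0244,-0.0193,0],0]]'
python3 -m handwheel '[[[0,0,0],[-0.0244,-0.0193,0],0],[[0,0,0],[-0.0244,-0.0193,0],0],[[0,0,0],[-0.0244,-0.0193,0],0],[[0,0,0],[-0.0244,-0.0193,0],0],[[0,0,0],[-0.0244,-0.0193,0],0]]'
```

```text
clock: 0.57
eef_pos: [349.9, 444.6, 231.1]
tool_rot: [-3.141, -0.0, 2.694]
force: [-0.1, -0.2, -0.5]
width: 85.5
gripper_force: 0.0
clock: 0.98
eef_pos: [418.1, 304.8, 231.2]
tool_rot: [-3.141, -0.0, 2.694]
force: [0.0, 0.4, 0.4]
width: 85.5
gripper_force: 0.0
```

As expected (slight lag only). Continuing.

```bash
python3 -m handwheel '[[[0,0,0],[-0.0244,-0.0193,0],0],[[0,0,0],[-0.0244,-0.0193,0],0],[[0,0,0],[-0.0244,-0.0193,0],0],[[0,0,0],[-0.0244,-0.0193,0],0],[[0,0,0],[-0.0244,-0.0193,0],0]]'
python3 -m handwheel '[[[0,0,0],[-0.0244,-0.0193,0],0],[[0,0,0],[-0.0244,-0.0193,0],0],[[0,0,0],[-0.0244,-0.0193,0],0],[[0,0,0],[-0.0244,-0.0193,0],0],[[0,0,0],[-0.0244,-0.0193,0],0]]'
python3 -m handwheel '[[[0,0,0],[-0.0244,-0.0193,0],0],[[0,0,0],[-0.0244,-0.0193,0],0],[[0,0,0],[-0.0244,-0.0193,0],0],[[0,0,0],[-0.0244,-0.0193,0],0],[[0,0,0],[-0.0244,-0.0193,0],0]]'
python3 -m handwheel '[[[0,0,0],[0,0,0],0],[[0,0,0],[0,0,0],0],[[0,0,0],[0,0,0],0]]'
cat >> h.py <<'E'
from cell import ctrl
from scipy.spatial.transform import Rotation as Ro
def wrist(name):
    s=ctrl.read_state(); d=ctrl.get_image('wrist')
    T=np.eye(4); T[:3,:3]=Ro.from_euler('xyz',s['tool_rot']).as_matrix(); T[:3,3]=s['eef_pos']
    d['pose']=T@np.array(d['T_tool_cam']); cv2.imwrite(f'pics/{name}.png',d['pixels'][:,:,::-1]); return d,s,T
def totool(T,p): return T[:3,:3].T@(np.array(p)-T[:3,3])
E
python3 - <<'E'
from h import *
d,s,T=wrist('w1'); print(s['eef_pos'],s['qpos'])
c,st=blob(masks(d['pixels'])['red'],(280,210),400); print(c,st,[onz(d,*c,z).round(1) for z in(84,78,72)])
E
```

```text
clock: 1.4
eef_pos: [486.3, 165.1, 231.2]
tool_rot: [-3.142, -0.0, 2.694]
force: [-0.6, 0.9, 0.4]
width: 85.4
gripper_force: 0.0
clock: 1.82
eef_pos: [554.5, 25.2, 231.2]
tool_rot: [-3.142, -0.0, 2.694]
force: [0.7, 0.5, -0.3]
width: 86.0
gripper_force: 0.0
clock: 2.23
eef_pos: [622.6, -114.5, 231.0]
tool_rot: [-3.141, -0.001, 2.694]
force: [0.7, -0.7, 1.3]
width: 85.3
gripper_force: 0.0
clock: 2.48
eef_pos: [621.9, -112.3, 230.8]
tool_rot: [3.141, -0.002, 2.694]
force: [-0.3, 1.6, -1.1]
width: 85.6
gripper_force: 0.0
[ 621.85995071 -112.30070196  230.76214095] [ 0.08960057  0.6036031   0.07487187  1.57155617 -0.05272257  0.9698139
  1.30429394]
[272.7826087  208.73913043] [265 203  18   9  23] [array([ 630.8, -121.7,   84. ]), array([ 632.4, -122.5,   78. ]), array([ 634. , -123.4,   72. ])]
```

View pics/w1.png

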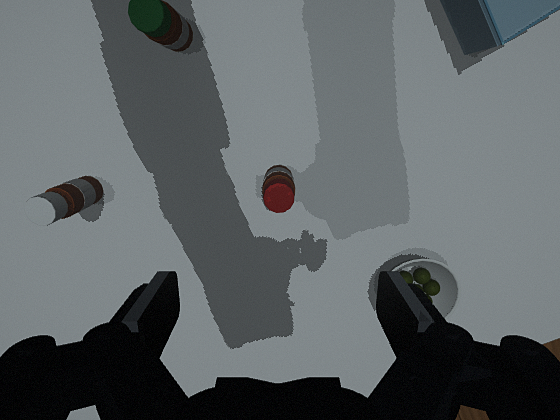

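The wrist view shows the red cap as a disc at about (279,196), its base near (278,172), and nothing beside it. The fingers are at the bottom. I'll measure it with a looser mask.

```bash
sed -i 's/(S>180)&(V>75)/(S>150)\&(V>75)/' h.py
python3 - <<'E'
from h import *
d,s,T=wrist('w2')
p=d['pixels']; print(p[196,262:298:6].tolist(), p[184,262:298:6].tolist())
h=cv2.cvtColor(np.ascontiguousarray(p),cv2.COLOR_RGB2HSV).astype(int)
m=((h[...,0]<5)|(h[...,0]>175))&(h[...,1]>150)&(h[...,2]>125)
c,st=blob(m,(279,196),30); print(c,st)
cnt=max(cv2.findContours(m.astype(np.uint8),0,2)[0],key=cv2.contourArea); (u,v),r=cv2.minEnclosingCircle(cnt); print(u,v,r)
for q in((c[0],c[1]),(u,v)):
    w=onz(d,*q,84); print(w.round(1),totool(T,w).round(1))
print('diam', np.linalg.norm(onz(d,c[0]-st[2]/2,c[1],84)-onz(d,c[0]+st[2]/2,c[1],84)))
E
```

```text
[[50, 24, 24], [80, 28, 28], [87, 31, 32], [83, 27, 27], [85, 30, 30], [79, 21, 21]] [[26, 21, 17], [48, 26, 26], [92, 31, 32], [101, 34, 31], [52, 29, 27], [25, 17, 14]]Traceback (most recent call last):
  File "<stdin>", line 6, in <module>
  File "h.py", line 13, in blob
    i=max(k,key=lambda i:st[i,4]); return c[i],st[i]
ValueError: max() iterable argument is empty
```

```bash
sed -i 's/(S>150)&(V>75)/(S>125)\&(V>42)/' h.py
python3 - <<'E'
from h import *
d,s,T=wrist('w3')
c,st=blob(masks(d['pixels'])['red'],(279,196),30); print(c,st)
x,y,w,h,_=st; q=(x+w/2-.5, y+h-.5-w/2)
P=onz(d,*q,84); print(q,P.round(1),totool(T,P).round(1), s['eef_pos'], s['tool_rot'])
print('diam', np.linalg.norm(onz(d,q[0]-w/2,q[1],84)-onz(d,q[0]+w/2,q[1],84)))
E
```

```text
[276.90053763 197.07392473] [262 179  31  34 744]
(np.float64(277.0), np.float64(197.0)) [ 623.  -112.6   84. ] [ -1.7  -0.9 147.1] [ 621.96885346 -111.21818961  231.10376863] [ 3.14081254e+00 -1.22470104e-03  2.69593699e+00]
diam 27.342447998458994
```

The wrist fix (623.0,-112.6) agrees with the top/scene fix (623.2,-113.9), and the cap diameter comes out at 27.3 mm against 28. I'll centre and descend to TCP z≈17.

```bash
python3 -m handwheel '[[[0,0,0],[-0.002,-0.001,0.03],0],[[0,0,0],[0,0,0.03],0],[[0,0,0],[0,0,0.03],0],[[0,0,0],[0,0,0.03],0],[[0,0,0],[0,0,0.03],0]]'
python3 -m handwheel '[[[0,0,0],[0,0,0.02],0],[[0,0,0],[0,0,0.02],0],[[0,0,0],[0,0,0.012],0],[[0,0,0],[0,0,0.012],0],[[0,0,0],[0,0,0],0]]'
python3 -m handwheel '[[[0,0,0],[0,0,0],0],[[0,0,0],[0,0,0],0]]'
```

```text
clock: 3.05
eef_pos: [623.7, -113.4, 80.4]
tool_rot: [3.141, 0.0, 2.696]
force: [0.5, 0.3, 0.4]
width: 85.8
gripper_force: 0.0
clock: 3.47
eef_pos: [622.4, -113.9, 15.4]
tool_rot: [-3.141, -0.003, 2.695]
force: [0.2, -0.5, -0.4]
width: 85.4
gripper_force: 0.0
clock: 3.63
eef_pos: [624.7, -114.9, 18.4]
tool_rot: [3.141, 0.002, 2.694]
force: [0.4, -0.1, 0.4]
width: 85.2
gripper_force: 0.0
```

```bash
python3 -m handwheel '[[[0,0,0],[0,0,0],0.3],[[0,0,0],[0,0,0],0.4],[[0,0,0],[0,0,0],0.5],[[0,0,0],[0,0,0],0.6],[[0,0,0],[0,0,0],0.7]]'
python3 -m handwheel '[[[0,0,0],[0,0,0],1],[[0,0,0],[0,0,0],1],[[0,0,0],[0,0,0],1],[[0,0,0],[0,0,0],1],[[0,0,0],[0,0,0],1]]'
python3 -m handwheel '[[[0,0,0],[0,0,0],1],[[0,0,0],[0,0,0],1],[[0,0,0],[0,0,0],1]]'
```

```text
clock: 4.05
eef_pos: [624.0, -114.9, 17.9]
tool_rot: [3.141, 0.001, 2.694]
force: [0.3, 0.1, 1.4]
width: 31.0
gripper_force: 54.2
clock: 4.47
eef_pos: [624.0, -114.9, 17.9]
tool_rot: [3.141, 0.0, 2.694]
force: [-0.8, 0.7, 5.6]
width: 31.1
gripper_force: 54.3
clock: 4.72
eef_pos: [624.0, -114.9, 17.9]
tool_rot: [3.141, 0.001, 2.694]
force: [-1.3, 0.3, 5.9]
width: 30.9
gripper_force: 54.3
```

Gripped (width 31 mm, 54 N) with TCP z = 17.9 while the base is on the table. I'll lift and check in the wrist view.

```bash
python3 -m handwheel '[[[0,0,0],[0,0,-0.01],1],[[0,0,0],[0,0,-0.02],1],[[0,0,0],[0,0,-0.03],1],[[0,0,0],[0,0,-0.03],1],[[0,0,0],[0,0,-0.03],1]]'
python3 -m handwheel '[[[0,0,0],[0,0,-0.03],1],[[0,0,0],[0,0,-0.02],1],[[0,0,0],[0,0,0],1],[[0,0,0],[0,0,0],1]]'
python3 - <<'E'
from h import *
d,s,T=wrist('w4'); print(s['eef_pos'])
d=ctrl.get_image('scene'); cv2.imwrite('pics/s1.png',cv2.resize(d['pixels'][80:320,120:440,::-1],None,fx=2,fy=2))
E
```

```text
clock: 5.13
eef_pos: [623.2, -114.9, 138.6]
tool_rot: [-3.141, -0.001, 2.694]
force: [0.9, 0.2, -1.0]
width: 31.0
gripper_force: 54.6
clock: 5.47
eef_pos: [624.3, -115.1, 188.7]
tool_rot: [3.141, 0.003, 2.694]
force: [0.8, -0.0, -0.7]
width: 30.7
gripper_force: 54.6
[ 624.28218432 -115.06802469  188.73551754]
```

View pics/s1.png

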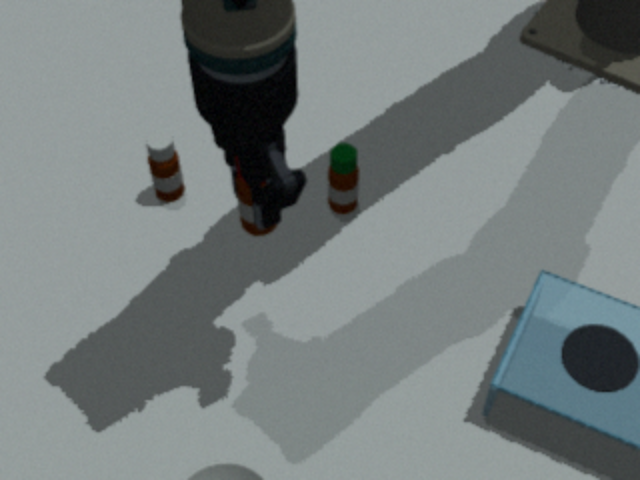

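View pics/w4.png

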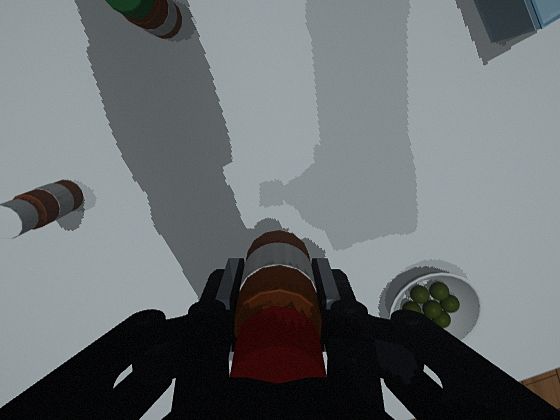

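The wrist view shows the vial held upright between the pads (cap about (279,345), base edge about (277,232)). The scene view shows the green and white vials still standing. Next I'll move to where the wrist camera sees the pad ahead of the vial.

```bash
python3 -m handwheel '[[[0,0,0],[0.009,0.013,0],1],[[0,0,0],[0.0175,0.027,0],1],[[0,0,0],[0.0175,0.027,0],1],[[0,0,0],[0.0175,0.027,0],1],[[0,0,0],[0.0175,0.027,0],1]]'
python3 -m handwheel '[[[0,0,0],[0.0175,0.027,0],1],[[0,0,0],[0.0175,0.027,0],1],[[0,0,0],[0.0175,0.027,0],1],[[0,0,0],[0.009,0.015,0],1],[[0,0,0],[0,0,0],1]]'
python3 -m handwheel '[[[0,0,0],[0,0,0],1],[[0,0,0],[0,0,0],1]]'
python3 - <<'E'
from h import *
d,s,T=wrist('w5'); print(s['eef_pos'],s['tool_rot'],d['pixels'][100:200:10,280].tolist())
T_=np.linalg.inv(d['pose'])@[511,180,62,1]; print('expect',d['cx']-d['fx']*T_[0]/T_[2],d['cy']+d['fy']*T_[1]/T_[2])
E
```

```text
clock: 5.98
eef_pos: [603.1, 31.2, 185.7]
tool_rot: [-3.141, -0.003, 2.694]
force: [0.3, -0.1, -0.6]
width: 31.1
gripper_force: 54.7
clock: 6.4
eef_pos: [588.2, 149.9, 185.7]
tool_rot: [3.14, -0.005, 2.703]
force: [-0.8, -0.1, -0.2]
width: 31.3
gripper_force: 54.7
clock: 6.57
eef_pos: [590.3, 140.9, 186.4]
tool_rot: [-3.139, -0.001, 2.694]
force: [-0.1, -0.5, -0.7]
width: 30.6
gripper_force: 54.7
[590.25116474 140.85458774 186.36276816] [-3.13949663e+00 -1.01125983e-03  2.69351711e+00] [[34, 42, 47], [38, 40, 47], [36, 43, 46], [36, 41, 46], [102, 130, 144], [103, 128, 140], [101, 128, 142], [105, 132, 144], [103, 130, 142], [103, 131, 140]]
expect 279.7522583187713 87.44066483968271
```

View pics/w5.png

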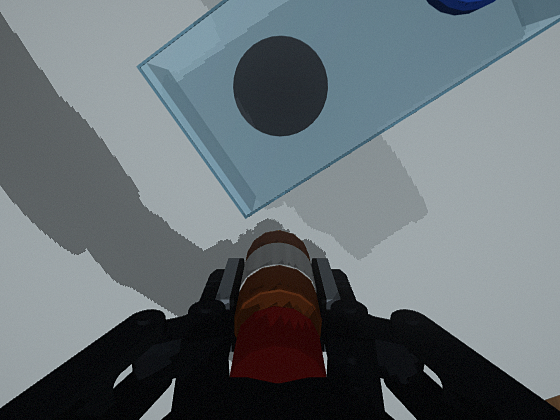

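The wrist view shows the pad as a full ellipse at about (280,86) and the vial still held the same way. I'll fit the pad and check the vial's offset in the hand from its front base edge (about (277,231)).

Run:
```python
from h import *
d,s,T=wrist('w6'); p=d['pixels']
m=(p.max(2)<80).astype(np.uint8); m[160:]=0
c=min(cv2.findContours(m,0,1)[0],key=lambda k:abs(cv2.contourArea(k)-7200)); print(cv2.contourArea(c))
W=np.array([onz(d,*q,62)[:2] for q in c[:,0]]).astype(np.float32)
e=cv2.fitEllipse(W); print('pad',e)
print('tool delta',totool(T,[*e[0],62]).round(1),s['eef_pos'],s['tool_rot'])
col=p[215:250,277].astype(int); print(col.tolist())
for v in(230,231,232): print(v,totool(T,onz(d,277.5,v,s['eef_pos'][2]-17.9)).round(1))
```

```text
7300.5
pad ((511.0506286621094, 180.3604278564453), (69.03367614746094, 69.1474609375), 61.09556198120117)
tool delta [ 89.1   1.9 124.6] [590.64534918 140.10319478 186.59527715] [-3.13970866e+00 -5.34940159e-04  2.69214025e+00]
[[158, 168, 171], [156, 165, 169], [159, 167, 171], [160, 168, 173], [161, 170, 172], [169, 179, 181], [92, 97, 100], [87, 94, 95], [93, 99, 101], [96, 101, 103], [97, 102, 105], [94, 101, 101], [97, 102, 104], [96, 103, 105], [101, 109, 113], [73, 66, 59], [50, 35, 26], [49, 34, 26], [48, 33, 27], [49, 34, 27], [46, 34, 25], [50, 35, 29], [48, 31, 26], [46, 31, 24], [48, 30, 24], [48, 31, 24], [43, 24, 16], [59, 49, 40], [80, 83, 85], [77, 82, 83], [74, 79, 78], [73, 75, 77], [73, 78, 77], [76, 80, 79], [75, 79, 80]]
230 [15.7 -0.4 17.9]
231 [15.2 -0.4 17.9]
232 [14.6 -0.4 17.9]
```

Pad is at (511.1,180.4), fitted diameter 69.1 mm against 70. The vial axis is on the tool axis within 0.5 mm. I'll move +89, +2 mm in tool axes, then down to about 10 mm above the pad.

```bash
python3 -m handwheel '[[[0,0,0],[0.012,0.001,0],1],[[0,0,0],[0.025,0.001,0],1],[[0,0,0],[0.025,0,0],1],[[0,0,0],[0.018,0,0],1],[[0,0,0],[0.009,0,0],1]]'
python3 -m handwheel '[[[0,0,0],[0,0,0.02],1],[[0,0,0],[0,0,0.03],1],[[0,0,0],[0,0,0.03],1],[[0,0,0],[0,0,0.015],1],[[0,0,0],[0,0,0],1]]'
python3 -m handwheel '[[[0,0,0],[0,0,0],1],[[0,0,0],[0,0,0],1],[[0,0,0],[0,0,0],1]]'
```

```text
clock: 7.08
eef_pos: [508.4, 182.9, 187.2]
tool_rot: [-3.141, -0.003, 2.695]
force: [-0.6, -0.0, -0.5]
width: 30.9
gripper_force: 54.7
clock: 7.5
eef_pos: [509.5, 180.4, 89.3]
tool_rot: [-3.137, -0.004, 2.693]
force: [-0.5, 0.1, -0.0]
width: 31.4
gripper_force: 54.7
clock: 7.75
eef_pos: [512.9, 182.1, 93.7]
tool_rot: [3.139, 0.002, 2.693]
force: [1.1, 0.4, -0.2]
width: 31.1
gripper_force: 54.7
```

```bash
python3 -m handwheel '[[[0,0,0],[0,0,0],1],[[0,0,0],[0,0,0],1],[[0,0,0],[0,0,0],1],[[0,0,0],[0,0,0],1],[[0,0,0],[0,0,0],1]]'
python3 - <<'E'
from h import *
s=ctrl.read_state(); T=np.eye(4); T[:3,:3]=Ro.from_euler('xyz',s['tool_rot']).as_matrix(); T[:3,3]=s['eef_pos']
print(totool(T,[511.05,180.36,79.9]))
d=ctrl.get_image('scene'); cv2.imwrite('pics/s2.png',cv2.resize(d['pixels'][150:350,320:560,::-1],None,fx=3,fy=3))
E
```

```text
clock: 8.17
eef_pos: [511.7, 181.9, 92.5]
tool_rot: [3.141, 0.0, 2.694]
force: [0.8, -0.2, 0.0]
width: 30.6
gripper_force: 54.7
[-0.06137512 -1.73546144 12.600876  ]
```

View pics/s2.png

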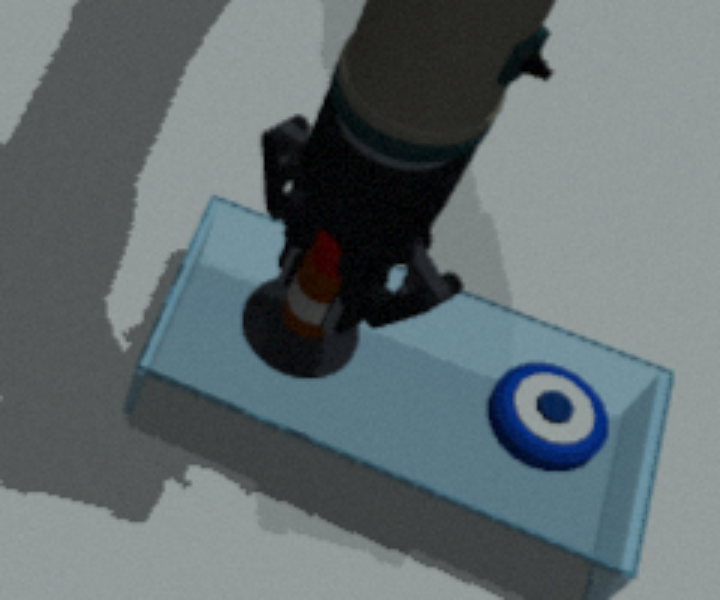

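The vial hovers upright over the pad (vial base about (305,330), pad centre about (302,328) in the crop), clear of the timer. I'll correct y by −1.5 mm and come down slowly.

```bash
python3 -m handwheel '[[[0,0,0],[0,-0.0015,0.003],1],[[0,0,0],[0,0,0.003],1],[[0,0,0],[0,0,0.002],1],[[0,0,0],[0,0,0.002],1],[[0,0,0],[0,0,0],1]]'
python3 -m handwheel '[[[0,0,0],[0,0,0],1],[[0,0,0],[0,0,0],1],[[0,0,0],[0,0,0],1],[[0,0,0],[0,0,0],1],[[0,0,0],[0,0,0],1]]'
```

```text
clock: 8.63
eef_pos: [510.7, 180.4, 81.7]
tool_rot: [-3.141, -0.001, 2.694]
force: [-0.3, -1.3, -0.5]
width: 30.8
gripper_force: 54.7
clock: 9.05
eef_pos: [511.1, 180.6, 82.4]
tool_rot: [3.141, 0.0, 2.694]
force: [-0.3, 0.2, -0.5]
width: 30.8
gripper_force: 54.7
```

```bash
python3 -m handwheel '[[[0,0,0],[0,0,0.001],1],[[0,0,0],[0,0,0],1],[[0,0,0],[0,0,0],1],[[0,0,0],[0,0,0],1]]'
python3 -m handwheel '[[[0,0,0],[0,0,0.001],1],[[0,0,0],[0,0,0],1],[[0,0,0],[0,0,0],1],[[0,0,0],[0,0,0],1]]'
```

```text
clock: 9.38
eef_pos: [511.0, 180.5, 81.3]
tool_rot: [-3.142, -0.0, 2.694]
force: [-0.1, -0.4, -0.7]
width: 30.7
gripper_force: 54.7
clock: 9.72
eef_pos: [511.0, 180.6, 80.3]
tool_rot: [-3.142, -0.0, 2.694]
force: [0.8, -0.6, -1.1]
width: 30.7
gripper_force: 54.7
```

```bash
python3 -m handwheel '[[[0,0,0],[0,0,0.0005],1],[[0,0,0],[0,0,0],1],[[0,0,0],[0,0,0],1],[[0,0,0],[0,0,0],1]]'
python3 -m handwheel '[[[0,0,0],[0,0,0.0005],1],[[0,0,0],[0,0,0],1],[[0,0,0],[0,0,0],1],[[0,0,0],[0,0,0],1]]'
```

```text
clock: 10.05
eef_pos: [511.1, 180.6, 79.9]
tool_rot: [3.141, 0.0, 2.694]
force: [0.3, -0.8, 0.9]
width: 30.9
gripper_force: 54.8
clock: 10.38
eef_pos: [511.1, 180.5, 79.9]
tool_rot: [3.141, 0.0, 2.694]
force: [-1.6, -0.5, 5.8]
width: 30.7
gripper_force: 54.9
```

Contact at z = 79.9 with 5.8 N, as predicted. Releasing.

```bash
python3 -m handwheel '[[[0,0,0],[0,0,0],0.5],[[0,0,0],[0,0,0],0.4],[[0,0,0],[0,0,0],0.2],[[0,0,0],[0,0,0],0],[[0,0,0],[0,0,0],0]]'
python3 -m handwheel '[[[0,0,0],[0,0,0],0],[[0,0,0],[0,0,0],0],[[0,0,0],[0,0,0],0]]'
python3 - <<'E'
from h import *
d,s,T=wrist('w7')
E
```

```text
clock: 10.8
eef_pos: [511.0, 180.5, 79.2]
tool_rot: [-3.141, -0.0, 2.694]
force: [-0.4, -0.3, 1.0]
width: 84.4
gripper_force: 0.0
clock: 11.05
eef_pos: [511.0, 180.5, 79.3]
tool_rot: [-3.142, -0.0, 2.694]
force: [-0.0, 1.0, 0.1]
width: 85.6
gripper_force: 0.0
```

View pics/w7.png

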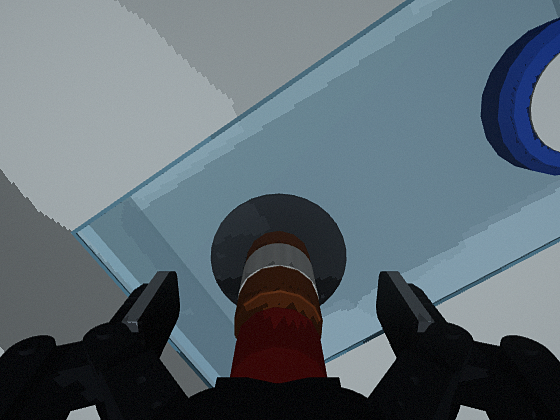

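The vial stands upright on the pad with its base edge at about (278,232), the pad centred at about (279,255), and both fingers clear of it (tips at x≈150 and 405). I'll retreat straight up.

```bash
python3 -m handwheel '[[[0,0,0],[0,0,-0.015],0],[[0,0,0],[0,0,-0.03],0],[[0,0,0],[0,0,-0.03],0],[[0,0,0],[0,0,-0.03],0],[[0,0,0],[0,0,-0.03],0]]'
python3 -m handwheel '[[[0,0,0],[0,0,-0.03],0],[[0,0,0],[-0.02,0,-0.02],0],[[0,0,0],[-0.03,0,0],0],[[0,0,0],[-0.03,0,0],0],[[0,0,0],[-0.02,0,0],0]]'
python3 -m handwheel '[[[0,0,0],[0,0,0],0],[[0,0,0],[0,0,0],0],[[0,0,0],[0,0,0],0],[[0,0,0],[0,0,0],0],[[0,0,0],[0,0,0],0]]'
python3 - <<'E'
from h import *
d,s,T=wrist('w8'); e=ctrl.get_image('scene')
cv2.imwrite('pics/fin.png',np.vstack([cv2.resize(d['pixels'],(400,300)),cv2.resize(e['pixels'],(400,300))])[:,:,::-1])
c,st=blob(masks(e['pixels'])['green'],(291,158)); print('green',onz(e,*c,75))
x,y,w,h,_=blob(masks(d['pixels'])['red'],(280,150),150)[1]; print('red cap',onz(d,x+w/2-.5,y+h-.5-w/2,146),w,h)
E
```

```text
clock: 11.52
eef_pos: [510.7, 180.4, 215.7]
tool_rot: [-3.141, -0.0, 2.694]
force: [0.2, -0.3, -0.5]
width: 85.3
gripper_force: 0.0
clock: 11.93
eef_pos: [603.6, 135.4, 265.1]
tool_rot: [3.141, 0.003, 2.692]
force: [0.2, -0.3, -0.3]
width: 85.5
gripper_force: 0.0
clock: 12.35
eef_pos: [600.2, 138.2, 264.4]
tool_rot: [3.141, -0.001, 2.695]
force: [-0.4, 0.4, -0.2]
width: 85.6
gripper_force: 0.0
green [ 446.26492297 -142.37752978   75.        ]
red cap [510.45767159 180.28011346 146.        ] 39 41
```

View pics/fin.png

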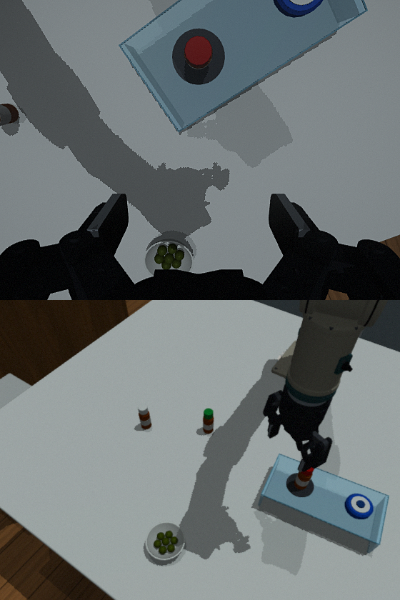

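The wrist half shows the red cap centred on the pad at (198,50). The scene half shows the red vial upright on the pad at (302,482), with white at (144,418) and green at (208,421) standing where they were. The cap measures (510.5,180.3) against the pad centre at (511.1,180.4), so I'm handing in.

```bash
python3 -c "
from cell import ctrl
print(ctrl.finish_job())"
```

```text
the job is handed in; nothing more can be done
None
```

The red-capped vial is standing upright and released, within about 1 mm of the pad centre; the green- and white-capped vials are still standing where they were, and the job is handed in at about 12.5 s.

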